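# Close a dowelled joint with a one-hand ratchet clamp, then free it

## Task

Pump the orange trigger of the one-hand bar clamp until its jaw has pressed the dowelled joint fully home and squeezes it firmly, stopping before the wood is bruised; then press the release and slide the clamp's head back until the jaw stands at least 20 mm clear of the wood. Do it all with the clamp: do not touch the wood with the gripper, and leave the glue, square, hammer and tray where they are.

Things in the scene. Friction and masses are not known exactly. Their poses are not given: they have to be found in the camera images.
- jig: Plywood board 390 x 150 x 18 mm fixed to the bench, a one-hand ratchet bar clamp bolted on it. Origin: centre of its underside, on the bench. x = the clamp's 'forward': along the bar from the grip to the fixed jaw (pad face at x = +155 mm); z up. The bar, 8 mm wide, tooth tops 107 mm above the bench, runs along y = 0. Rear wooden saddle at x = -178 mm, 118 mm tall.
- head (a joint): Travel (m) of the black sliding head along the bar, growing forward, 0 to 0.085. Housing 95 x 28 mm, top 114 mm above the bench; it carries grip, trigger, moving jaw and release. Pushed forward it slides (about 4 N); backward the ratchet locks it unless the release is down.
- grip_top (a point): Middle of the top of the head's pistol grip, 195 mm above the bench. The grip stands upright on the head, 18 mm thick along x, 26 mm wide, 81 mm tall.
- pad: Rubber pad of the moving jaw, 30 mm wide and high. Origin: centre of its front face, 35 mm above the bench; axes as the jig's. The rubber gives about a millimetre under a firm squeeze.
- trigger_tip (a point): Centre of the rounded top end (radius 5 mm, 18 mm wide) of the orange trigger, about 170 mm above the bench. The trigger arm, 6 mm thick, stands ahead of the grip, leaning forward at rest; the space ahead of it above the bar is free. Pull it back by its front with shut fingers, or squeeze it together with the grip: at rest 69 mm from its front to the grip's rear.
- trigger (a joint): Trigger angle (rad): 0 at rest, where a spring returns it; hard stop at 0.40, tip then 39 mm back relative to the head. Pivot 99 mm below the tip. The first 0.1 to 0.25 rad are idle, then the pawl catches a tooth (4 mm apart) and the head advances: 4 to 8 mm in a full stroke, of which the ratchet keeps all but up to 1.5 mm. With the joint home a blind full stroke overloads it.
- trigger_pivot (a point): Trigger pivot. Force at the trigger tip: 5 to 8 N moves the head freely, 10 to 14 N closes the joint. Pulling the tip alone with F newtons presses the jaw on the wood with about 2.5 x (F - 6) N; squeezing tip and grip together with F gives about 3.4 x (F - 3.5) N. The jaw and pawl yield: some 3 to 4 mm at the tip per 5 N once home.
- release_pad (a point): Middle of the top face of the orange release paddle (46 mm along x, 24 mm wide) behind the grip, about 126 mm above the bench, 80 mm behind the grip's middle. At its rear end stands a lip, 12 mm tall, front face 14 mm behind this point: press down ahead of the lip and move back to drag the head by the lip.
- release (a joint): Release rocker angle (rad): at rest 0.04 to 0.07 (to 0.11 when on a tooth tip), head free above 0.12, hard stop 0.24. The release_pad point sinks 2 to 3 mm from rest to free, about 6 mm to the stop. It takes 3 N, up to 12 N while the jaw presses, and springs up again.
- stile: The work: a loose T joint of beech, 30 mm thick, flat on the board between the jaws. Stile 35 x 120 mm, origin: centre of its underside; x forward as the jig's. It lies 0 to 3 mm short of the fixed pad. Its rail (70 mm along x, 36 mm wide), on two dowels, points to the moving jaw: when closed its end is 87.5 mm behind this origin.
- rail (a joint): Open gap (m) between rail and stile: 0 fully home, starts at 0.005 to 0.011. Tight dowels: the rail moves when pressed with about 14 N and stays. A firm squeeze that beds the joint is 35 to 50 N of the jaw on the wood, at the least 30 N; above 65 N the wood is bruised.
- glue: Yellow glue bottle, 54 mm across, 150 mm tall, standing; origin under its base. A bystander.
- square: Try square lying flat: wooden stock 110 mm, steel blade 150 mm, 18 mm high; origin under the stock. A bystander.
- hammer: Hammer, 260 mm long, lying beyond the fixed jaw. A bystander.
- dowel_tray: Small empty red tray 85 x 60 x 35 mm; origin under its centre. A bystander.
Mind the look-alikes: they are no part of the job. What is shaped like the stile but red is not meant.

How it is judged:
On the way, in this order (a step that is already met when the one before it is completed fails the run):
1. the moving jaw has come up against the wood (contact force between pad and stile above 4 N), for 0.1 s.
2. the trigger squeezes the joint fully home (gap under 1.2 mm) with at least 30 N of the jaw on the wood, for 0.2 s (value of joint rail below 0.0012 m and contact force between pad and stile above 30 N and value of joint trigger above 0.1 rad), for 0.2 s.
3. the release is pressed (value of joint release above 0.125 rad), for 0.05 s.
At the end, for the whole second after the job is handed in: The joint is still home (gap under 1.5 mm), the work lies flat within 20 mm of where it started, the jaw pad stands at least 19 mm clear of the rail's end and is at rest, trigger back at rest (value of joint rail below 0.0015 m and x of pad in the frame of stile below -0.1065 m and contact force between pad and stile below 0.5 N and distance of stile from where it was at the start of the episode below 0.02 m and angle between stile's own z axis and vertical below 0.1 rad and value of joint trigger below 0.06 rad and linear speed of pad below 0.01 m/s); the robot touches nothing.
It fails at once if the wood is bruised: the jaw presses it with more than 65 N (contact force between pad and stile above 65 N).
It fails at once if the robot touches the wood (contact force between any of the fingers, the arm and stile above 1 N).
It fails at once if a bystander is moved by more than 30 mm (distance of any of glue, square, hammer, dowel_tray from where it was at the start of the episode above 0.03 m).
It also fails if it takes over 70 s, if anything falls off the work surface, if the arm or the gripper's body presses on something with over 40 N, if the wrist force passes 120 N, or if a joint passes its speed limit or range.

## Robot

A 6-joint arm with a two-finger parallel gripper is mounted at the origin on the work surface. World frame = base frame: x ahead of the robot, y to its left, z up, the work surface at z = 0. Lengths are in m, angles in rad, forces in N, time in s.
With the tool pointing down it reaches from about 0.425 to 0.95 m from the base axis. Payload 3.5 kg.
Tool frame: the origin (TCP) lies on the centre line of the jaws, within the pads' length; the fingertips stand 8 mm ahead of it and the grasp point (between the pads) lies 11 mm behind it; z points along the fingers, y is the line along which they close (so a half turn about z gives the same grasp; the last joint's range is limited). The gripper opens to 85 mm and grips with 20 to 120 N. Pads are 22 mm wide; open, the fingers measure 114 mm over their backs; the gripper's body (76 mm by 85 mm) begins 54 mm behind the grasp point. The pads swing forward as they close: fully open they stand 13 mm farther back than shut.
Start: joints at [-1.276, 0.286, 1.577, -0, 1.279, -0.15], TCP at [0.29, -0.609, 0.239] pointing down, gripper open.
Joint ranges: [-2.77, 2.77], [-0.9, 2.22], [0.21, 2.48], [-1.53, 4.67], [0.24, 2.81], [-2.84, 2.84]. Speed limits (rad/s): [2.79, 2.79, 3.14, 3.14, 3.14, 3.14].

## Interface

Orientations are given as a unit quaternion [x, y, z, w].
In Python, from plant import ctrl gives the robot as it stands. The module is installed in compiled form; this text tells all that it offers.
- The arm moves only by the tool send_rows, never from a script. Its argument "steps" is a list of rows, each a list of 5 numbers: the shift along the tool's x, y, z in m, then the turn about the tool's z in degrees, then the opening, from -1 (shut) to 1 (fully open). A call has 1 to 12 rows; each row is the pose to reach, as a shift and turn from the pose commanded when the call began, along the tool's axes at that moment; what a row does not reach only later rows make up. A row lasts 1/10 s, in which the tool goes at most 50 mm and 8.59 degrees, less where a joint would pass 70% of its speed; a pose out of reach is approached as far as the arm can. A call with a gripper value outside its range is refused whole. The fingers move at their own pace and stop on an object; "squeeze" is the grip in N (left out, the last holds). Time passes only in rows, so rows that repeat a pose let the fingers close. It gives the time, the measured TCP pose, the force, the opening and the grip force at its end, in the units of the state.
- ctrl.get_state(): the state, without advancing time (a new reading comes with each control period).
- ctrl.read_camera(name): name is "scene" or "side" or "wrist"; returns the picture (384x512x3 uint8, red, green, blue); there is no depth.
- ctrl.calibration(name): a dict with "intrinsics" (3x3 intrinsics, pixels), "extrinsics" (4x4, takes a point from world to camera coordinates); the wrist camera has in their place "tool_from_camera" (4x4, takes a point from camera to tool coordinates, whose origin is the TCP and whose axes are the flange's). Camera axes: x right, y up, looking along -z (the intrinsics and any distortion apply to the point x, -y, -z); pixel columns grow to the right and rows downward; lengths in m; the calibration is good to about 2 mm. A picture is of the moment at which its call begins: read the wrist's pose just before it. calibration takes no time and is no camera call.
- ctrl.sign_off(): hands the job in; it is judged then, once.
The state is a dict: "time": time; "qpos": joint angles; "dq": joint speeds; "joint_efforts": joint torques, N m; "eef_pos": TCP position; "tcp_rot": TCP orientation; "contact_force": force on the tool from outside, world axes, zero at the start; "wrist_torque": the same for the moment, N m; "opening": opening from 0.0 (shut) to 1.0 (fully open); "finger_force": force on a finger pad.
Only numpy, scipy, OpenCV 4.12 (cv2) and the standard library are available. Lean on these libraries where they do the work, as an engineer would, in place of code of your own. Each camera call takes 0.05 s, during which the arm holds its last target. There are 200 camera calls.

## Working session

There is one attempt and no reset: what is moved stays moved. The work goes in short steps, Python scripts to look and compute and a tool call to move; the robot and the scene stay as the last step left them, time stands still between calls to the robot, and variables do not carry over. Pictures are saved under pics/ and viewed, at most 10 in all, crops included, and the job is handed in when it is done.

Besides the shell and the picture viewer there is one more tool, called after "Request:" as a command line: name --pt "numbers of a row" for each row, then --argument value for the rest. send_rows: Moves the arm, as the interface text tells. Its arguments: {"type":"object","properties":{"steps":{"type":"array","items":{"type":"array","items":{"type":"number"}}},"squeeze":{"type":"number"}},"required":["steps"]}

```bash
mkdir -p pics; python3 - <<'E'
from plant import ctrl
import cv2,numpy as np
s=ctrl.get_state();print(s)
for n in("scene","side"):
    c=ctrl.calibration(n);print(n,c)
    cv2.imwrite(f"pics/{n}0.png",ctrl.read_camera(n)[...,::-1])
print(ctrl.calibration("wrist"))
a=cv2.imread("pics/scene0.png");b=cv2.imread("pics/side0.png")
E
```

```text
{'time': 0.0, 'qpos': array([-1.27597179e+00,  2.87221526e-01,  1.57818550e+00,  6.79812340e-06,
        1.27861264e+00, -1.49967614e-01]), 'dq': array([ 0.00087289,  0.00037358,  0.00041572, -0.00180713, -0.0001411 ,
        0.00107078]), 'joint_efforts': array([ 2.49933428e-04, -4.05973649e+01, -2.92628431e+01, -7.75051149e-05,
        5.71089622e-03,  1.00577688e-05]), 'eef_pos': array([ 0.29029081, -0.60867573,  0.23790532]), 'tcp_rot': array([ 9.75371252e-01,  2.20566198e-01, -8.45705559e-05, -1.21056383e-03]), 'contact_force': array([-0.01806887, -0.40546632, -0.56290315]), 'wrist_torque': array([ 0.02070213, -0.02955901, -0.0105572 ]), 'finger_force': 0.0, 'opening': 1.0011245555461399}
scene {'intrinsics': array([[349.76498083,   0.        , 258.30267016],
       [  0.        , 349.76498083, 201.67957703],
       [  0.        ,   0.        ,   1.        ]]), 'extrinsics': array([[-0.01615331,  0.99986482,  0.00306916,  0.09217248],
       [-0.78886355, -0.01463041,  0.61439421,  0.3674663 ],
       [ 0.61435606,  0.00750335,  0.78899324, -1.39858107],
       [ 0.        ,  0.
[... 305 characters left out ...]
94 , -0.41482362,  0.76859187, -0.41936058],
       [-0.56631217,  0.51996086,  0.63947731, -0.91493126],
       [ 0.        ,  0.        ,  0.        ,  1.        ]])}
{'intrinsics': array([[329.19620769,   0.        , 256.45151335],
       [  0.        , 329.19620769, 193.39875272],
       [  0.        ,   0.        ,   1.        ]]), 'tool_from_camera': array([[ 7.90649178e-04,  9.53397023e-01,  3.01717567e-01,
         7.75395857e-02],
       [ 9.99999633e-01, -8.53127519e-04,  7.53033670e-05,
        -4.12582605e-05],
       [ 3.29197566e-04,  3.01717397e-01, -9.53397348e-01,
        -1.32943819e-01],
       [ 0.00000000e+00,  0.00000000e+00,  0.00000000e+00,
         1.00000000e+00]])}
```

View pics/scene0.png

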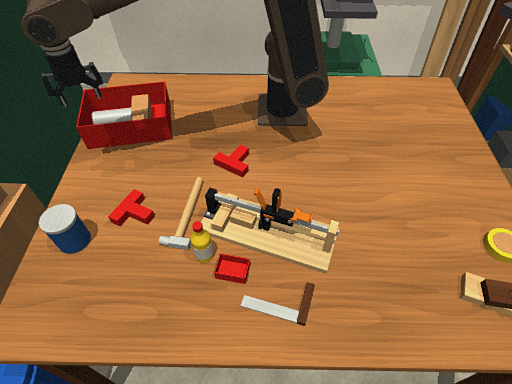

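View pics/side0.png

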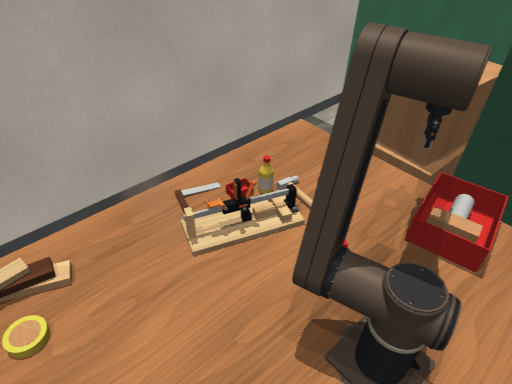

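Scene view: the jig is centred near (270,232). The grip is the black post at (277,192), the trigger is orange at (257,192) and the release is orange at (302,216). The fixed jaw is at the left end (210,200), so forward is roughly world −y. The red Ts at (232,160) and (132,208) are look-alikes; the beech T in the clamp is the work. Next I'll measure and take an enlarged crop to confirm.

```bash
cat > h.py <<'E'
from plant import ctrl
import cv2,numpy as np
from scipy.spatial.transform import Rotation as R
def cam(n):
    c=ctrl.calibration(n)
    if n=="wrist":
        s=ctrl.get_state();T=np.eye(4);T[:3,:3]=R.from_quat(s['tcp_rot']).as_matrix();T[:3,3]=s['eef_pos']
        return c['intrinsics'],T@c['tool_from_camera']
    return c['intrinsics'],np.linalg.inv(c['extrinsics'])
def ray(K,W,u,v):
    d=np.array([(u-K[0,2])/K[0,0],-(v-K[1,2])/K[1,1],-1]);return W[:3,3],W[:3,:3]@d
def onz(K,W,u,v,z):
    o,d=ray(K,W,u,v);return o+d*(z-o[2])/d[2]
def proj(K,W,p):
    q=np.linalg.inv(W)@np.append(p,1);return K[0,2]+K[0,0]*q[0]/-q[2],K[1,2]+K[1,1]*q[1]/q[2]
def orange(im):
    h=cv2.cvtColor(im,cv2.COLOR_BGR2HSV);return cv2.inRange(h,(6,190,120),(15,255,255))
E
python3 - <<'E'
from h import *
a=cv2.imread("pics/scene0.png")[170:280,190:350]
cv2.imwrite("pics/crop0.png",cv2.resize(a,None,fx=5,fy=5,interpolation=cv2.INTER_CUBIC))
for n in("scene","side"):
    K,W=cam(n);m=orange(cv2.imread(f"pics/{n}0.png"))
    k,l,st,ce=cv2.connectedComponentsWithStats(m)
    for i in range(1,k):
        if st[i,4]>6: print(n,st[i],ce[i].round(1),onz(K,W,*ce[i],.13).round(3))
K,W=cam("scene")
print("grip",onz(K,W,277,190,.195),"tip",onz(K,W,258,190,.17),"rel",onz(K,W,302,216,.126))
E
```

```text
scene [254 188  12  21 107] [259.7 197.5] [ 0.554 -0.08   0.13 ]
scene [290 208  24  15 178] [301.1 215.7] [0.613 0.03  0.13 ]
scene [263 214  11   5  22] [268.1 215.9] [ 0.615 -0.057  0.13 ]
side [246 181  10  18  69] [249.6 188.8] [ 0.583 -0.091  0.13 ]
side [207 202   4   6   9] [208.3 204.7] [0.608 0.056 0.13 ]
grip [ 0.58075837 -0.03591405  0.195     ] tip [ 0.56081862 -0.08444317  0.17      ] rel [0.61126921 0.03268097 0.126     ]
```

View pics/crop0.png

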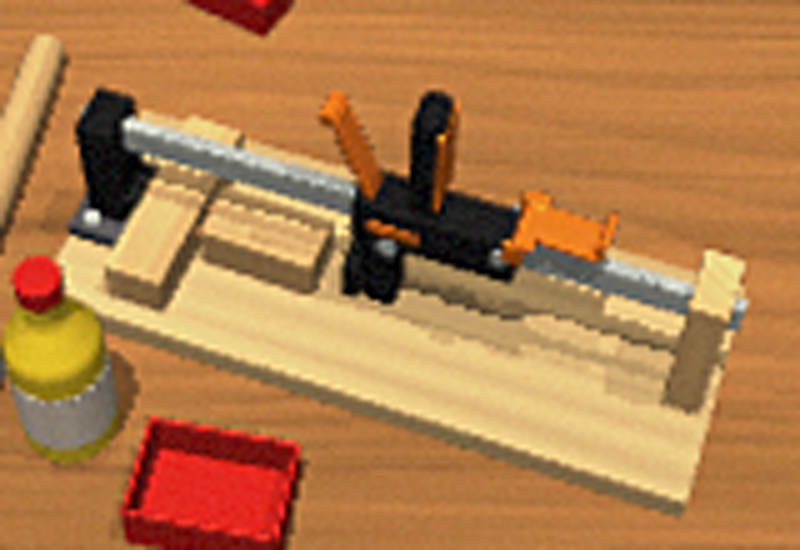

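The crop confirms it. The beech T lies between the clamp jaws, with its rail end at crop (325,262) and the moving jaw at (375,280). The trigger tip is at (335,103), the grip top at (437,97) and the release at (565,225). Next I'll work out the bar direction and the approach.

```bash
python3 - <<'E'
from h import *
K,W=cam("scene")
p=lambda x,y,z:onz(K,W,190+(x+.5)/5-.5,170+(y+.5)/5-.5,z)
b0=p(735,305,.107);b1=p(130,125,.107);f=b1-b0;f/=np.linalg.norm(f);print("f",f,np.degrees(np.arctan2(f[1],f[0])))
T=p(335,103,.168);G=p(437,97,.195);Re=p(565,225,.126)
for n,q in(("tip",T),("grip",G),("rel",Re)):print(n,q,"along",(q-b0)@f,"off",np.cross(f,q-b0)[2])
t=T+f*.065;t[2]=.30
s=ctrl.get_state();M=R.from_quat(s['tcp_rot']).as_matrix()
print("shift",M.T@(t-s['eef_pos']),"target",t)
x=M[:,0];ty=f;tx=np.array([-f[1],f[0],0]);print("yaw now",np.degrees(np.arctan2(x[1],x[0])),"want",np.degrees(np.arctan2(tx[1],tx[0])),"(turn about tool z = now-want)")
E
```

```text
f [-0.33190484 -0.94331287  0.        ] -109.38443236403688
tip [ 0.5599068  -0.08814745  0.168     ] along 0.2272014776114023 off -0.008250567803345585
grip [ 0.57744471 -0.03585877  0.195     ] along 0.17205596720814845 off -0.00906169879949157
rel [0.60668071 0.03454636 0.126     ] along 0.09593833276751812 off -0.004850803448462622
shift [ 0.421557   -0.30800125 -0.06116344] target [ 0.53833298 -0.14946279  0.3       ]
yaw now 25.48477485846389 want -19.384432364036886 (turn about tool z = now-want)
```

Request:
send_rows --pt "0 0 -0.06 0 -1" --pt "0 0 -0.06 0 -1" --pt "0.05 -0.035 -0.06 8 -1" --pt "0.09 -0.065 -0.06 16 -1" --pt "0.13 -0.095 -0.06 24 -1" --pt "0.17 -0.125 -0.06 32 -1" --pt "0.21 -0.155 -0.06 40 -1" --pt "0.25 -0.185 -0.06 45 -1" --pt "0.29 -0.215 -0.06 45 -1" --pt "0.34 -0.25 -0.06 45 -1" --pt "0.38 -0.28 -0.06 45 -1" --pt "0.42 -0.31 -0.06 45 -1"

```text
time: 1.3
eef_pos: [0.5265, -0.1663, 0.2994]
tcp_rot: [0.986, -0.17, 0.0, 0.0]
contact_force: [1.0, -0.0, -1.1]
opening: -0.002
finger_force: 0.0
```

```bash
python3 - <<'E'
from h import *
K,W=cam("wrist");im=ctrl.read_camera("wrist")[...,::-1].copy();cv2.imwrite("pics/w1.png",im);np.savez("w1.npz",K=K,W=W)
print(ctrl.get_state())
k,l,st,ce=cv2.connectedComponentsWithStats(orange(im))
for i in range(1,k):
    if st[i,4]>15: print(st[i],ce[i].round(1))
E
```

```text
{'time': 1.35, 'qpos': array([-0.47987849, -0.02695355,  1.81302728,  0.0062784 ,  1.35514143,
        1.42453045]), 'dq': array([-0.08966468, -0.01068772,  0.01519081, -0.06368469,  0.01150362,
       -0.16625121]), 'joint_efforts': array([ -4.95647639, -27.42545307, -29.69657063,  -0.90059079,
        -0.10606293,   0.18870897]), 'eef_pos': array([ 0.52896796, -0.15988877,  0.2994226 ]), 'tcp_rot': array([ 0.98600374, -0.16669487,  0.00112403, -0.00285941]), 'contact_force': array([ 0.35399076,  4.36696453, -0.17337059]), 'wrist_torque': array([0.14355938, 0.07129562, 0.04755935]), 'finger_force': 0.0, 'opening': -0.00018885093593742452}
[    0     0   343   125 17165] [151.8  53.6]
[223   0   8  24  69] [227.   11.1]
[233   0   8   7  42] [236.8   2.5]
[263   0   8   5  23] [266.2   1.7]
[281   0  14   7  60] [287.9   2.8]
[  261     0   251   374 41557] [422.8 174.2]
[   0  141   56   40 1239] [ 28.4 159.9]
[117 141  25   2  26] [129.2 142. ]
[138 163  19  21 314] [146.6 172.6]
[    0   173   251   211 27459] [ 91.9 266.4]
[337 258  44  14 152] [356.5 265.3]
[139 338  24  23 178] [151.1 348.4]
```

View pics/w1.png

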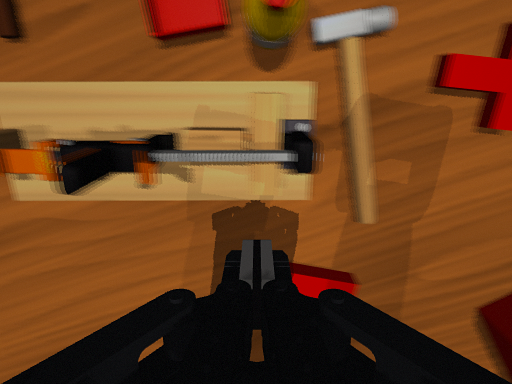

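The view is slightly blurred because the arm was still moving. It shows the trigger tip near (147,173), the bar along row 157, the fixed jaw at (300,150) and the release at (25,160). I'll take a settled look.

Request:
send_rows --pt "0 0 0 0 -1" --pt "0 0 0 0 -1" --pt "0 0 0 0 -1"

```text
time: 1.65
eef_pos: [0.5255, -0.1694, 0.2992]
tcp_rot: [0.985, -0.17, -0.0, 0.0]
contact_force: [1.4, -0.1, -0.4]
opening: 0.007
finger_force: 0.0
```

```bash
python3 - <<'E'
from h import *
K,W=cam("wrist");im=ctrl.read_camera("wrist")[...,::-1].copy();cv2.imwrite("pics/w2.png",im);np.savez("w2.npz",K=K,W=W)
s=ctrl.get_state();print(s['eef_pos'],s['tcp_rot'],s['contact_force'])
cv2.imwrite("pics/w2c.png",cv2.resize(im[70:220,0:340],None,fx=2.35,fy=2.35,interpolation=cv2.INTER_CUBIC))
E
```

```text
[ 0.52540854 -0.16964806  0.29921784] [ 9.85344112e-01 -1.70578314e-01 -8.29114696e-05  1.16974973e-04] [ 0.4638725   0.04323004 -0.26919352]
```

View pics/w2c.png

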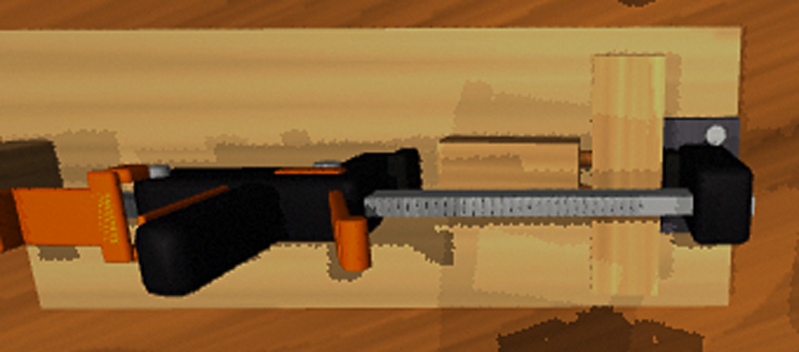

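The settled crop is sharp. It shows the trigger tip at (353,245), grip top (165,262), rail end x=440, joint gap x=580–593, moving jaw front x≈420 and bar row 203. The board edges are horizontal, so the tool's y is aligned with the bar.

```bash
python3 - <<'E'
from h import *
d=np.load("w2.npz");K,W=d['K'],d['W'];s=ctrl.get_state();M=R.from_quat(s['tcp_rot']).as_matrix()
p=lambda x,y,z:M.T@(onz(K,W,(x+.5)/2.35-.5,70+(y+.5)/2.35-.5,z)-s['eef_pos'])
for n,x,y,z in(("tip",353,245,.168),("tipfront",370,245,.168),("grip",165,262,.195),("bar a",370,204,.107),("bar b",690,204,.107),("rail end",440,165,.048),("railstile",580,165,.048),("stile near",593,100,.048),("stile far",663,100,.048),("fixplate",663,150,.02),("jaw front",420,170,.05),("jaw front z.1",420,160,.08),("rel",50,217,.126),("lip",4,220,.135),("edge",740,28,.018),("edge2",740,305,.018)):
    print(n,p(x,y,z).round(4),(M@p(x,y,z)+s['eef_pos']).round(4))
E
```

```text
tip [ 0.0105 -0.0885  0.1312] [ 0.565  -0.0898  0.168 ]
tipfront [ 0.0105 -0.0825  0.1312] [ 0.563  -0.0955  0.168 ]
grip [ 0.0117 -0.1398  0.1042] [ 0.5834 -0.042   0.195 ]
bar a [ 0.013  -0.0998  0.1922] [ 0.5712 -0.0801  0.107 ]
bar b [0.0132 0.0364 0.1922] [ 0.5255 -0.2084  0.107 ]
rail end [ 0.0209 -0.0814  0.2512] [ 0.5724 -0.1001  0.048 ]
railstile [ 0.021  -0.012   0.2512] [ 0.5492 -0.1654  0.048 ]
stile near [ 0.0524 -0.0055  0.2512] [ 0.5765 -0.1821  0.048 ]
stile far [0.0524 0.0283 0.2512] [ 0.5652 -0.214   0.048 ]
fixplate [0.0249 0.0311 0.2792] [ 0.5384 -0.2073  0.02  ]
jaw front [ 0.0188 -0.091   0.2492] [ 0.5736 -0.0903  0.05  ]
jaw front z.1 [ 0.0279 -0.0836  0.2192] [ 0.5797 -0.1004  0.08  ]
rel [ 0.0113 -0.2233  0.1732] [0.6111 0.0368 0.126 ]
lip [ 0.012  -0.235   0.1642] [0.6157 0.0476 0.135 ]
edge [0.086  0.0688 0.2812] [ 0.5833 -0.2634  0.018 ]
edge2 [-0.0621  0.0769  0.2812] [ 0.441  -0.2212  0.018 ]
```

Request:
send_rows --pt "0.012 -0.05 0 0 -1" --pt "0.012 -0.05 0.04 0 -1" --pt "0.012 -0.05 0.08 0 -1" --pt "0.012 -0.05 0.12 0 -1" --pt "0.012 -0.05 0.141 0 -1" --pt "0.012 -0.05 0.141 0 -1" --pt "0.012 -0.05 0.141 0 -1" --pt "0.012 -0.05 0.141 0 -1"

```text
time: 2.5
eef_pos: [0.5552, -0.1264, 0.1607]
tcp_rot: [0.985, -0.17, 0.002, 0.0]
contact_force: [-0.0, -0.1, 0.4]
opening: -0.001
finger_force: 0.0
```

Request:
send_rows --pt "0 -0.01 0 0 -1" --pt "0 -0.02 0 0 -1" --pt "0 -0.025 0 0 -1" --pt "0 -0.03 0 0 -1" --pt "0 -0.03 0 0 -1"

```text
time: 3.0
eef_pos: [0.5646, -0.0976, 0.1599]
tcp_rot: [0.986, -0.169, 0.001, 0.002]
contact_force: [-1.3, -4.6, 5.0]
opening: -0.001
finger_force: 2.9
```

```bash
python3 - <<'E'
from h import *
im=ctrl.read_camera("wrist")[...,::-1];cv2.imwrite("pics/w3.png",im)
s=ctrl.get_state();M=R.from_quat(s['tcp_rot']).as_matrix();print(s['eef_pos'],M.T@s['contact_force'])
E
```

```text
[ 0.56452393 -0.09771272  0.1598455 ] [-0.87727067  5.81629557 -4.01351851]
```

View pics/w3.png

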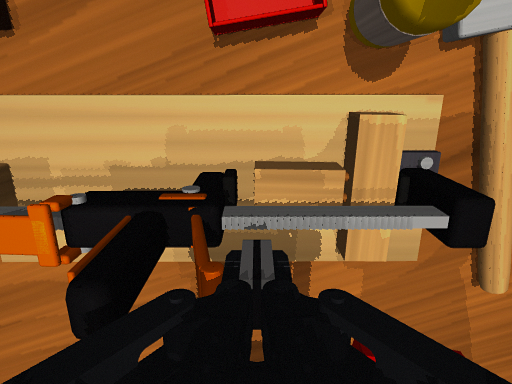

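The shut fingers are against the trigger at (200,270). The moving pad is at x≈236, the rail end at 254 and the joint gap at about x=345. Now the first stroke.

Request:
send_rows --pt "0 -0.007 0 0 -1" --pt "0 -0.014 0 0 -1" --pt "0 -0.02 0 0 -1" --pt "0 -0.026 0 0 -1" --pt "0 -0.026 0 0 -1" --pt "0 -0.026 0 0 -1"

```text
time: 3.65
eef_pos: [0.572, -0.0786, 0.1604]
tcp_rot: [0.986, -0.168, -0.0, 0.007]
contact_force: [-8.2, -19.9, 6.8]
opening: 0.001
finger_force: 10.9
```

```bash
cat > look.py <<'E'
from h import *
import sys
K,W=cam("wrist");im=ctrl.read_camera("wrist")[...,::-1];cv2.imwrite(f"pics/{sys.argv[1]}.png",im);np.savez(f"{sys.argv[1]}.npz",K=K,W=W)
s=ctrl.get_state();M=R.from_quat(s['tcp_rot']).as_matrix();print(s['time'],s['eef_pos'].round(4),"toolF",(M.T@s['contact_force']).round(1))
E
python3 look.py w4
```

```text
3.7 [ 0.572  -0.0786  0.1604] toolF [-1.4 21.6 -7.2]
```

View pics/w4.png

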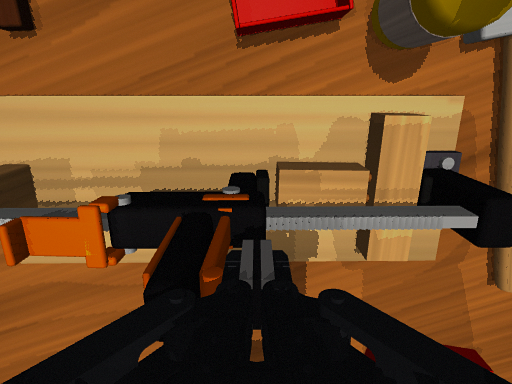

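The trigger has come back against the grip, so the 21 N is its hard stop. The pad is now at x=267 and the rail end at x=276, so the stroke advanced the head about 6 mm. Next: return, then stroke 2, ending short of the stop.

Request:
send_rows --pt "0 0.02 0 0 -1" --pt "0 0.045 0 0 -1" --pt "0 0.06 0 0 -1" --pt "0 0.06 0 0 -1" --pt "0 0.05 0 0 -1" --pt "0 0.042 0 0 -1" --pt "0 0.034 0 0 -1" --pt "0 0.028 0 0 -1" --pt "0 0.022 0 0 -1" --pt "0 0.018 0 0 -1" --pt "0 0.018 0 0 -1" --pt "0 0.018 0 0 -1"

```text
time: 4.9
eef_pos: [0.5676, -0.0892, 0.1593]
tcp_rot: [0.986, -0.169, 0.001, 0.001]
contact_force: [-0.5, -3.8, 3.5]
opening: 0.002
finger_force: 2.1
```

```bash
cat >> look.py <<'E'
g=cv2.cvtColor(im,cv2.COLOR_BGR2GRAY)
for r in (172,178,184):
    print(r,g[r,225:400].reshape(-1).tolist())
E
python3 look.py w5
```

```text
4.95 [ 0.5674 -0.0892  0.159 ] toolF [ 0.6  3.7 -2.9]
172 [134, 132, 134, 135, 134, 134, 53, 21, 23, 9, 24, 22, 23, 22, 25, 19, 5, 23, 23, 22, 22, 23, 8, 8, 46, 98, 135, 142, 62, 0, 7, 6, 7, 7, 9, 11, 6, 7, 8, 8, 41, 40, 145, 136, 136, 135, 135, 135, 137, 135, 135, 136, 136, 134, 134, 135, 136, 135, 137, 134, 135, 135, 134, 135, 135, 134, 135, 135, 134, 133, 133, 134, 133, 134, 133, 134, 133, 133, 132, 133, 135, 134, 135, 134, 132, 132, 132, 149, 148, 130, 132, 132, 143, 131, 131, 147, 148, 146, 148, 147, 145, 148, 147, 147, 147, 147, 145, 145, 144, 145, 145, 146, 145, 143, 144, 144, 145, 144, 144, 145, 143, 145, 142, 144, 143, 143, 142, 142, 143, 142, 143, 145, 147, 49, 33, 36, 41, 38, 39, 40, 39, 97, 149, 145, 142, 140, 142, 138, 136, 136, 133, 135, 139, 144, 147, 148, 153, 154, 157, 157, 154, 150, 148, 145, 149, 148, 154, 159, 154, 152, 149, 147, 149, 150, 151]
178 [134, 135, 1, 0, 5, 3, 6, 6, 5, 7, 5, 4, 9, 4, 3, 8, 5, 7, 4, 6, 9, 5, 1, 4, 4, 8, 7, 3, 2, 18, 16, 16, 16, 16, 15, 18, 18, 17, 17, 14, 10, 64, 135, 127, 127, 127, 126, 126, 128, 125, 127, 126, 125, 125, 128, 126, 126, 
[... 683 characters left out ...]
 20, 18, 16, 16, 16, 19, 17, 19, 13, 9, 42, 156, 147, 146, 146, 145, 145, 147, 144, 144, 144, 145, 143, 143, 144, 143, 143, 143, 144, 143, 143, 141, 144, 144, 142, 143, 142, 143, 142, 142, 142, 141, 142, 143, 141, 141, 139, 142, 140, 140, 139, 140, 141, 139, 142, 139, 139, 138, 139, 139, 137, 138, 135, 139, 137, 137, 138, 138, 138, 138, 153, 152, 151, 151, 151, 151, 151, 151, 149, 149, 150, 149, 148, 150, 151, 149, 148, 149, 147, 149, 146, 149, 148, 149, 146, 148, 147, 146, 147, 148, 120, 30, 38, 39, 39, 39, 41, 38, 39, 139, 148, 145, 143, 142, 140, 137, 135, 135, 134, 138, 140, 145, 150, 151, 157, 157, 157, 156, 150, 150, 147, 148, 149, 154, 159, 157, 155, 151, 149, 149, 149, 152, 153, 150]
```

The pad is now at the rail end (col 266). The joint gap spans cols 357–365, about 6 mm. I'll pull on gently.

Request:
send_rows --pt "0 -0.002 0 0 -1" --pt "0 -0.004 0 0 -1" --pt "0 -0.006 0 0 -1" --pt "0 -0.006 0 0 -1"

```text
time: 5.35
eef_pos: [0.5681, -0.0867, 0.159]
tcp_rot: [0.986, -0.169, -0.0, 0.004]
contact_force: [-4.2, -12.6, 5.4]
opening: -0.002
finger_force: 7.1
```

```bash
cat > look.py <<'E'
from h import *
import sys
K,W=cam("wrist");im=ctrl.read_camera("wrist")[...,::-1];cv2.imwrite(f"pics/{sys.argv[1]}.png",im)
s=ctrl.get_state();M=R.from_quat(s['tcp_rot']).as_matrix();f=M[:,1]
print(s['time'],s['eef_pos'].round(4),"along",round(float(np.dot(s['eef_pos']-[0.572,-0.0786,.16],[-.335,-.942,0]))*1000,1),"toolF",(M.T@s['contact_force']).round(1))
g=cv2.cvtColor(im,cv2.COLOR_BGR2GRAY).astype(int)
for r in (178,184,190):
    d=g[r,200:420]<75;e=np.flatnonzero(np.diff(d.astype(int)))+201;print(r,"dark edges",e.tolist())
E
python3 look.py w6
```

```text
5.4 [ 0.5681 -0.0867  0.159 ] along 8.9 toolF [-0.5 13.4 -5.8]
178 dark edges [230, 270, 363, 369, 414]
184 dark edges [228, 270, 360, 368, 413]
190 dark edges [222, 238, 269, 359, 367, 412]
```

Request:
send_rows --pt "0 -0.001 0 0 -1" --pt "0 -0.002 0 0 -1" --pt "0 -0.003 0 0 -1" --pt "0 -0.003 0 0 -1"

```text
time: 5.8
eef_pos: [0.5682, -0.0865, 0.1591]
tcp_rot: [0.986, -0.169, -0.001, 0.006]
contact_force: [-8.1, -19.4, 6.0]
opening: -0.001
finger_force: 10.6
```

```bash
python3 look.py w7
```

```text
5.85 [ 0.5683 -0.0865  0.1591] along 8.7 toolF [-0.7 21.4 -6. ]
178 dark edges [229, 269, 360, 361, 362, 368, 413]
184 dark edges [227, 269, 359, 367, 412]
190 dark edges [222, 238, 269, 359, 367, 411]
```

That is the hard stop again (force rises without motion), with the pad now on the rail. Next is stroke 3.

Request:
send_rows --pt "0 0.025 0 0 -1" --pt "0 0.05 0 0 -1" --pt "0 0.056 0 0 -1" --pt "0 0.056 0 0 -1" --pt "0 0.046 0 0 -1" --pt "0 0.036 0 0 -1" --pt "0 0.03 0 0 -1" --pt "0 0.026 0 0 -1" --pt "0 0.022 0 0 -1" --pt "0 0.018 0 0 -1" --pt "0 0.016 0 0 -1" --pt "0 0.016 0 0 -1"

```text
time: 7.05
eef_pos: [0.5652, -0.0977, 0.1615]
tcp_rot: [0.986, -0.168, 0.001, 0.004]
contact_force: [-6.1, -10.5, 9.1]
opening: 0.001
finger_force: 5.8
```

```bash
python3 look.py w8
```

```text
7.1 [ 0.5652 -0.0978  0.1615] along 20.3 toolF [-2.5 11.5 -9.7]
178 dark edges [224, 262, 352, 354, 398]
184 dark edges [222, 262, 352, 353, 397]
190 dark edges [215, 231, 262, 351, 352, 397]
```

Request:
send_rows --pt "0 -0.001 0 0 -1" --pt "0 -0.002 0 0 -1" --pt "0 -0.003 0 0 -1" --pt "0 -0.003 0 0 -1"

```text
time: 7.5
eef_pos: [0.5662, -0.095, 0.1615]
tcp_rot: [0.986, -0.168, 0.001, 0.004]
contact_force: [-6.5, -9.2, 9.9]
opening: 0.002
finger_force: 5.8
```

```bash
python3 look.py w9
```

```text
7.55 [ 0.5662 -0.095   0.1615] along 17.4 toolF [-2.9 11.5 -9.6]
178 dark edges [229, 267, 402]
184 dark edges [227, 267, 401]
190 dark edges [221, 227, 230, 237, 267, 400]
```

Request:
send_rows --pt "0 -0.001 0 0 -1" --pt "0 -0.002 0 0 -1" --pt "0 -0.003 0 0 -1" --pt "0 -0.003 0 0 -1"

```text
time: 7.95
eef_pos: [0.5666, -0.0939, 0.1617]
tcp_rot: [0.986, -0.168, 0.001, 0.006]
contact_force: [-8.6, -14.7, 9.7]
opening: -0.0
finger_force: 8.7
```

```bash
python3 look.py w10
```

```text
8.0 [ 0.5666 -0.094   0.1617] along 16.3 toolF [ -3.1  16.6 -10. ]
178 dark edges [230, 269, 403]
184 dark edges [228, 268, 401]
190 dark edges [222, 239, 268, 401]
```

That is the hard stop again (the pad moved 7.6 mm and the hand 7.6 mm). The gap has closed to under 1 px. Stroke 4 will be in small steps.

Request:
send_rows --pt "0 0.025 0 0 -1" --pt "0 0.048 0 0 -1" --pt "0 0.056 0 0 -1" --pt "0 0.056 0 0 -1" --pt "0 0.048 0 0 -1" --pt "0 0.04 0 0 -1" --pt "0 0.034 0 0 -1" --pt "0 0.03 0 0 -1" --pt "0 0.027 0 0 -1" --pt "0 0.024 0 0 -1" --pt "0 0.024 0 0 -1"

```text
time: 9.1
eef_pos: [0.5584, -0.1128, 0.1584]
tcp_rot: [0.986, -0.169, 0.0, 0.0]
contact_force: [-0.8, -2.4, 1.8]
opening: 0.0
finger_force: 1.1
```

```bash
python3 look.py w11
```

```text
9.15 [ 0.5584 -0.1129  0.1584] along 36.8 toolF [-0.1  1.5 -1.9]
178 dark edges [204, 244, 380]
184 dark edges [244, 380]
190 dark edges [208, 244, 379]
```

Request:
send_rows --pt "0 -0.002 0 0 -1" --pt "0 -0.004 0 0 -1" --pt "0 -0.006 0 0 -1" --pt "0 -0.007 0 0 -1" --pt "0 -0.008 0 0 -1" --pt "0 -0.008 0 0 -1"

```text
time: 9.75
eef_pos: [0.5603, -0.1079, 0.1595]
tcp_rot: [0.986, -0.169, -0.001, 0.003]
contact_force: [-6.3, -8.5, 6.5]
opening: -0.001
finger_force: 5.4
```

```bash
python3 look.py w12
```

```text
9.8 [ 0.5603 -0.108   0.1595] along 31.6 toolF [-2.1 11.4 -7.3]
178 dark edges [210, 250, 385]
184 dark edges [208, 250, 385]
190 dark edges [216, 250, 384]
```

Request:
send_rows --pt "0 -0.001 0 0 -1" --pt "0 -0.002 0 0 -1" --pt "0 -0.003 0 0 -1" --pt "0 -0.004 0 0 -1" --pt "0 -0.004 0 0 -1"

```text
time: 10.3
eef_pos: [0.5612, -0.1056, 0.16]
tcp_rot: [0.986, -0.169, -0.001, 0.004]
contact_force: [-9.1, -13.0, 9.1]
opening: 0.001
finger_force: 7.6
```

```bash
python3 look.py w13
```

```text
10.35 [ 0.5612 -0.1056  0.1601] along 29.0 toolF [-3.5 15.4 -7. ]
178 dark edges [214, 253, 388]
184 dark edges [211, 253, 387]
190 dark edges [204, 220, 252, 386]
```

Request:
send_rows --pt "0 -0.001 0 0 -1" --pt "0 -0.002 0 0 -1" --pt "0 -0.003 0 0 -1" --pt "0 -0.004 0 0 -1" --pt "0 -0.004 0 0 -1" --pt "0 -0.004 0 0 -1" --pt "0 -0.004 0 0 -1"

```text
time: 11.05
eef_pos: [0.562, -0.1035, 0.1604]
tcp_rot: [0.986, -0.169, -0.002, 0.006]
contact_force: [-10.8, -17.7, 10.2]
opening: -0.003
finger_force: 10.2
```

```bash
python3 look.py w14
```

```text
11.1 [ 0.5619 -0.1035  0.1604] along 26.8 toolF [ -5.1  19.2 -10.2]
178 dark edges [217, 255, 390]
184 dark edges [214, 255, 389]
190 dark edges [207, 223, 255, 388]
```

Request:
send_rows --pt "0 -0.001 0 0 -1" --pt "0 -0.002 0 0 -1" --pt "0 -0.0025 0 0 -1" --pt "0 -0.0025 0 0 -1" --pt "0 -0.0025 0 0 -1" --pt "0 -0.0025 0 0 -1" --pt "0 -0.0025 0 0 -1"

```text
time: 11.8
eef_pos: [0.5625, -0.1021, 0.1607]
tcp_rot: [0.986, -0.169, -0.002, 0.007]
contact_force: [-13.0, -20.2, 10.9]
opening: -0.001
finger_force: 11.8
```

```bash
python3 look.py w15; python3 - <<'E'
import cv2
a=cv2.imread("pics/w15.png");cv2.imwrite("pics/w15c.png",cv2.resize(a[100:300,160:420],None,fx=3,fy=3))
E
```

```text
11.85 [ 0.5624 -0.1022  0.1606] along 25.4 toolF [-6.8 23.5 -9.9]
178 dark edges [218, 257, 391]
184 dark edges [216, 257, 390]
190 dark edges [210, 225, 257, 389]
```

View pics/w15c.png

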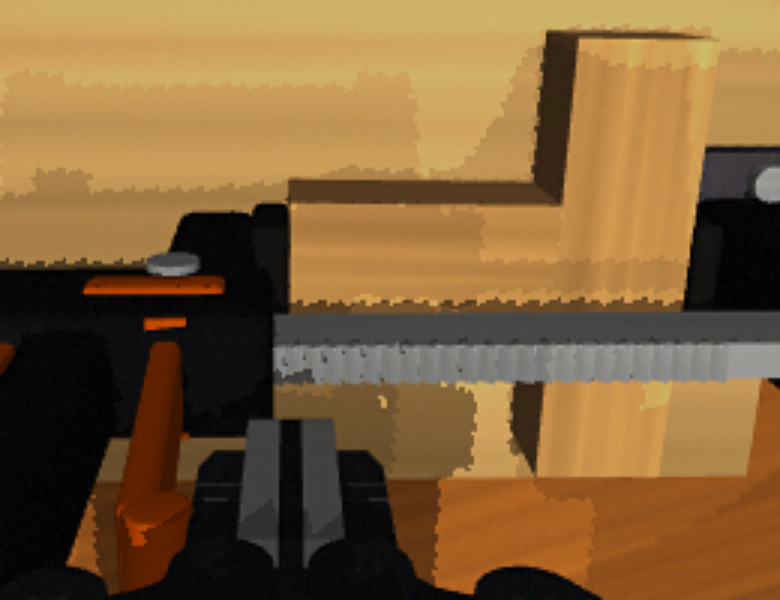

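The crop shows the joint shut: no gap at (560,200), and the pad bears on the rail end at (288,260). The 23.5 N pull gives about 44 N at the jaw, and it was held. Now let the trigger go, lift, and move over the release paddle.

Request:
send_rows --pt "0 0.02 0 0 -1" --pt "0 0.046 0 0 -1" --pt "0 0.052 0 0 -1" --pt "0 0.052 -0.04 0 -1" --pt "0 0.052 -0.085 0 -1" --pt "0 0.052 -0.1 0 -1" --pt "0 0.01 -0.1 0 -1" --pt "0 -0.03 -0.1 0 -1" --pt "0 -0.07 -0.1 0 -1" --pt "0 -0.1 -0.1 0 -1" --pt "0 -0.115 -0.1 0 -1" --pt "0 -0.115 -0.1 0 -1"

```text
time: 13.05
eef_pos: [0.6028, 0.0149, 0.2574]
tcp_rot: [0.986, -0.168, -0.001, -0.0]
contact_force: [-0.1, 0.6, 0.1]
opening: -0.005
finger_force: 0.0
```

Request:
send_rows --pt "0 0 0 0 -1" --pt "0 0 0 0 -1"

```text
time: 13.25
eef_pos: [0.6026, 0.0118, 0.2581]
tcp_rot: [0.985, -0.17, -0.0, 0.0]
contact_force: [-0.1, -0.2, -0.9]
opening: -0.0
finger_force: 0.0
```

```bash
python3 look.py w16; python3 - <<'E'
from h import *
im=cv2.imread("pics/w16.png");cv2.imwrite("pics/w16c.png",im[60:300])
K,W=cam("wrist");np.savez("w16.npz",K=K,W=W)
E
```

```text
13.3 [0.6026 0.0117 0.2582] along -95.3 toolF [0.1 0.4 0.5]
178 dark edges [232, 235, 285, 399]
184 dark edges [232, 234, 285, 418]
190 dark edges [232, 235, 285]
```

View pics/w16c.png

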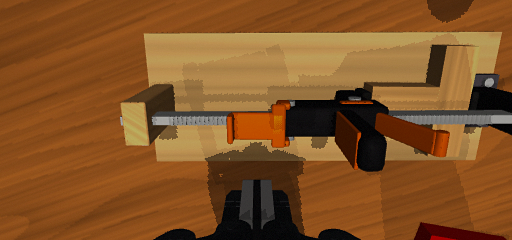

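The release paddle spans cols 228–290 with its centre at about row 186. The lip is at cols 228–236 and the saddle is at col 150, well behind. I'll compute the offsets.

```bash
python3 - <<'E'
from h import *
d=np.load("w16.npz");K,W=d['K'],d['W'];s=ctrl.get_state();M=R.from_quat(s['tcp_rot']).as_matrix()
im=cv2.imread("pics/w16.png");h=cv2.cvtColor(im,cv2.COLOR_BGR2HSV);m=cv2.inRange(h[160:215,215:305],(4,220,90),(16,255,255))
c=np.flatnonzero(m.sum(0)>255*8)+215;r=np.flatnonzero(m.sum(1)>255*15)+160;print(c.min(),c.max(),r.min(),r.max())
p=lambda u,v,z:(M.T@(onz(K,W,u,v,z)-s['eef_pos'])).round(4)
print("lip top back/front",p(228,185,.138),p(234,185,.138),"pad front end",p(272,185,.126),"rows",p(250,r.min(),.126),p(250,r.max(),.126),"saddle",p(172,175,.118),"tip",p(441,203,.168),"grip",p(372,222,.195))
E
```

```text
227 288 164 205
lip top back/front [ 0.0043 -0.0231  0.1202] [ 0.0043 -0.0183  0.1202] pad front end [0.0008 0.0127 0.1322] rows [ 0.0188 -0.0056  0.1322] [-0.017  -0.0058  0.1322] saddle [ 0.0074 -0.0725  0.1402] tip [-0.0004  0.1322  0.0902] grip [-0.004   0.074   0.0632]
```

Request:
send_rows --pt "0.001 0.001 0.04 0 -1" --pt "0.001 0.001 0.08 0 -1" --pt "0.001 0.001 0.11 0 -1" --pt "0.001 0.001 0.119 0 -1" --pt "0.001 0.001 0.123 0 -1" --pt "0.001 0.001 0.126 0 -1" --pt "0.001 0.001 0.128 0 -1" --pt "0.001 0.001 0.13 0 -1" --pt "0.001 0.001 0.13 0 -1"

```text
time: 14.2
eef_pos: [0.6051, 0.0125, 0.1311]
tcp_rot: [0.986, -0.17, 0.002, -0.001]
contact_force: [-1.9, 2.4, 4.8]
opening: 0.001
finger_force: 2.6
```

```bash
python3 look.py w17
```

```text
14.25 [0.6051 0.0124 0.1311] along -96.8 toolF [-2.3 -3.2 -5.5]
178 dark edges [416]
184 dark edges [375]
190 dark edges [374]
```

Request:
send_rows --pt "0 0 0.002 0 -1" --pt "0 0 0.004 0 -1" --pt "0 0 0.004 0 -1" --pt "0 -0.003 0.004 0 -1" --pt "0 -0.006 0.004 0 -1" --pt "0 -0.009 0.004 0 -1" --pt "0 -0.012 0.004 0 -1" --pt "0 -0.012 0.004 0 -1"

```text
time: 15.05
eef_pos: [0.6089, 0.0228, 0.1286]
tcp_rot: [0.986, -0.169, 0.002, 0.0]
contact_force: [-5.2, 0.2, 12.1]
opening: 0.003
finger_force: 5.6
```

```bash
python3 look.py w18
```

```text
15.1 [0.6089 0.0228 0.1286] along -107.9 toolF [ -4.5   1.6 -12.1]
178 dark edges []
184 dark edges [383]
190 dark edges [377]
```

Request:
send_rows --pt "0 -0.004 0 0 -1" --pt "0 -0.008 0 0 -1" --pt "0 -0.012 0 0 -1" --pt "0 -0.016 0 0 -1" --pt "0 -0.02 0 0 -1" --pt "0 -0.023 0 0 -1" --pt "0 -0.023 0 0 -1"

```text
time: 15.8
eef_pos: [0.617, 0.0445, 0.1265]
tcp_rot: [0.986, -0.169, 0.002, 0.0]
contact_force: [-0.2, -1.5, 6.2]
opening: -0.003
finger_force: 3.8
```

```bash
python3 look.py w19
```

```text
15.85 [0.617  0.0445 0.1265] along -131.1 toolF [ 0.6  0.6 -7. ]
178 dark edges []
184 dark edges []
190 dark edges [392]
```

Request:
send_rows --pt "0 0.002 -0.005 0 -1" --pt "0 0.002 -0.03 0 -1" --pt "0 0.002 -0.07 0 -1" --pt "0 0.002 -0.11 0 -1" --pt "0 0.03 -0.15 0 -1" --pt "0 0.06 -0.17 0 -1" --pt "0 0.06 -0.17 0 -1" --pt "0 0.06 -0.17 0 -1" --pt "0 0.06 -0.17 0 -1"

```text
time: 16.75
eef_pos: [0.5943, -0.011, 0.2919]
tcp_rot: [0.986, -0.169, -0.002, -0.0]
contact_force: [0.1, 0.0, 0.3]
opening: -0.001
finger_force: 0.0
```

```bash
python3 look.py w20;python3 - <<'E'
from h import *
K,W=cam("wrist");np.savez("w20.npz",K=K,W=W)
E
```

```text
16.8 [ 0.5944 -0.0109  0.2917] along -71.3 toolF [ 0.3  0.3 -0.5]
178 dark edges [232, 366, 387, 398]
184 dark edges [232, 283, 284, 355, 356, 359, 386, 397]
190 dark edges [232, 234, 237, 239, 277, 308, 335, 354, 355, 358, 386, 396]
```

View pics/w20.png

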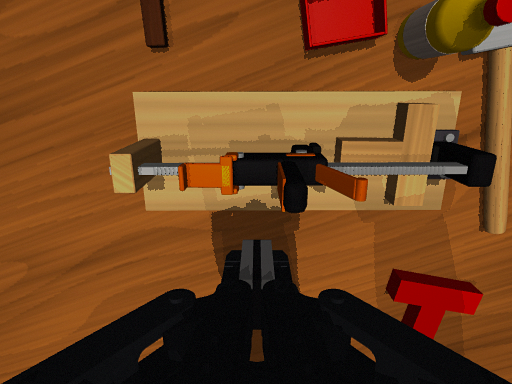

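The head is back and the trigger stands at rest, with its tip at (361,190). The jaw edge is at col 328 and the rail end at col 336, but from behind the parallax is misleading. I'll measure the head's movement from the tip, grip and paddle between the two views.

```bash
python3 - <<'E'
from h import *
f=np.array([-.335,-.942,0])
def L(n,u,v,z):
    d=np.load(n+".npz");return 1000*onz(d['K'],d['W'],u,v,z)@f
print("tip",L("w16",445,203,.168),L("w20",364,190,.168))
print("lipback",L("w16",228,186,.138),L("w20",180,178,.138))
print("paddle front",L("w16",289,186,.125),L("w20",237,175,.125))
print("rail end w2 along", 1000*np.array([.5724,-.1001,0])@f,"w20",L("w20",336,150,.048),"stile far w2",1000*np.array([.5652,-.214,0])@f,"w20",L("w20",437,120,.048))
E
```

```text
tip -77.81321621862902 -101.42564579748881
lipback -235.90914942293068 -257.8775657651307
paddle front -185.71658779013052 -207.32413545545714
rail end w2 along -97.4598 w20 -97.4240591830461 stile far w2 12.245999999999976 w20 13.182943776213587
```

The three marks give 21.6–23.6 mm of travel. That is enough but thin, so I'll drag about 8 mm more.

Request:
send_rows --pt "0.001 -0.03 0 0 -1" --pt "0.001 -0.055 0 0 -1" --pt "0.001 -0.055 0.05 0 -1" --pt "0.001 -0.055 0.1 0 -1" --pt "0.001 -0.055 0.14 0 -1" --pt "0.001 -0.055 0.153 0 -1" --pt "0.001 -0.055 0.157 0 -1" --pt "0.001 -0.055 0.161 0 -1" --pt "0.001 -0.055 0.165 0 -1" --pt "0.001 -0.055 0.167 0 -1" --pt "0.001 -0.055 0.167 0 -1"

```text
time: 17.9
eef_pos: [0.6164, 0.0401, 0.1299]
tcp_rot: [0.986, -0.17, 0.003, -0.001]
contact_force: [1.2, 2.5, 3.7]
opening: 0.006
finger_force: 2.1
```

Request:
send_rows --pt "0 -0.003 0 0 -1" --pt "0 -0.006 0 0 -1" --pt "0 -0.009 0 0 -1" --pt "0 -0.012 0 0 -1" --pt "0 -0.014 0 0 -1" --pt "0 -0.014 0 0 -1"

```text
time: 18.5
eef_pos: [0.6195, 0.053, 0.1274]
tcp_rot: [0.986, -0.169, 0.0, -0.0]
contact_force: [1.0, -2.1, 2.4]
opening: 0.0
finger_force: 1.6
```

Request:
send_rows --pt "0 0.002 -0.005 0 -1" --pt "0 0.002 -0.03 0 -1" --pt "0 0.002 -0.07 0 -1" --pt "0 0.002 -0.11 0 -1" --pt "0 0.04 -0.15 0 -1" --pt "0 0.07 -0.17 0 -1" --pt "0 0.07 -0.17 0 -1" --pt "0 0.07 -0.17 0 -1" --pt "0 0.07 -0.17 0 -1" --pt "0 0.07 -0.17 0 -1"

```text
time: 19.5
eef_pos: [0.5951, -0.0119, 0.295]
tcp_rot: [0.986, -0.169, -0.002, -0.0]
contact_force: [0.0, 1.2, 0.0]
opening: 0.003
finger_force: 0.0
```

```bash
python3 look.py w21;python3 - <<'E'
from h import *
K,W=cam("wrist");f=np.array([-.335,-.942,0])
im=cv2.imread("pics/w21.png");h=cv2.cvtColor(im,cv2.COLOR_BGR2HSV)
for nm,n in(("w16",0),("w20",0),("w21",1)):
    hh=cv2.cvtColor(cv2.imread(f"pics/{nm}.png"),cv2.COLOR_BGR2HSV)
    m=cv2.inRange(hh,(4,225,90),(16,255,255));m[:135]=0;m[215:]=0
    k,l,st,ce=cv2.connectedComponentsWithStats(m)
    if n:KW=(K,W)
    else:d=np.load(nm+".npz");KW=(d['K'],d['W'])
    for i in range(1,k):
        x,y,w,hh_,a=st[i]
        if a>250:print(nm,st[i],"back z.138",(1000*onz(*KW,x,y+hh_/2,.138)@f).round(1),"front z.168",(1000*onz(*KW,x+w,y+hh_-8,.168)@f).round(1))
E
```

```text
19.55 [ 0.5952 -0.012   0.2953] along -70.5 toolF [-0.  -1.1 -0.4]
178 dark edges [222, 352, 385, 396]
184 dark edges [222, 270, 271, 342, 343, 345, 353, 354, 385, 395]
190 dark edges [223, 224, 227, 229, 267, 294, 323, 341, 342, 345, 384, 394]
w16 [ 232  162   58   46 1631] back z.138 -232.7 front z.168 -189.1
w16 [ 375  173   75   42 1572] back z.138 -117.4 front z.168 -73.7
w20 [ 184  154   54   41 1204] back z.138 -254.1 front z.168 -204.1
w20 [ 316  164   52   37 1010] back z.138 -135.2 front z.168 -97.9
w21 [ 175  154   53   41 1179] back z.138 -262.3 front z.168 -211.8
w21 [305 165  50  36 947] back z.138 -143.9 front z.168 -106.7
```

The head is now about 30 mm back from the home position, the trigger is at rest and the arm is clear. Handing in.

Request:
send_rows --pt "0 0 -0.03 0 -1" --pt "0 0 -0.03 0 -1" --pt "0 0 -0.03 0 -1"

```text
time: 19.85
eef_pos: [0.5961, -0.0126, 0.3274]
tcp_rot: [0.986, -0.169, 0.0, -0.0]
contact_force: [0.6, -0.3, -0.7]
opening: 0.003
finger_force: 0.0
```

```bash
python3 -c "
from plant import ctrl;print(ctrl.sign_off())"
```

```text
the job is handed in; nothing more can be done
None
```

The job is handed in at about 20 s, with no verdict returned: the joint looked shut on camera under an estimated 44 N of jaw force, then I pressed the release and slid the head back about 30 mm; no bystander was touched knowingly.

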